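# Screw the hose elbow into the clamped water-filter head

### The arm

A 6-joint arm with a two-finger parallel gripper is mounted at the origin on a cart in front of the work surface, level with it; the furniture and walls round the work are solid. World frame = base frame: x ahead of the robot, y to its left, z up, the work surface at z = 0. Lengths are in mm, angles in rad, forces in N, time in s.
With the tool pointing down it reaches from about 300 to 775 mm from the base axis. Payload 14.6 kg.
Tool frame: the origin (TCP) lies between the finger pads; the fingertips stand 19 mm ahead of it and the grasp point (between the pads) is the TCP; z points along the fingers, y is the line along which they close (so a half turn about z gives the same grasp; the last joint's range is limited). The gripper opens to 94 mm and grips with 3 to 60 N. Pads are 16 mm wide; open, the fingers measure 119 mm over their backs; the gripper's body (75 mm by 177 mm) begins 78 mm behind the grasp point.
Start: joints at [-1.379, 0.3, 1.521, -0, 1.321, -0.067], TCP at [140.75, -531.675, 200.746] pointing down, gripper open.
Joint ranges: [-3.03, 3.03], [-0.79, 2.21], [0.23, 2.52], [-1.04, 4.18], [0, 3.07], [-2.55, 2.55]. Speed limits (rad/s): [2.22, 2.22, 2.57, 3.14, 3.14, 3.14].

### API

Orientations are given as [roll, pitch, yaw] about the fixed x, y, z axes, in that order (R = Rz(yaw) Ry(pitch) Rx(roll)).
In Python, from cell import monitor, imaging, job, find_in, trace gives the robot as it stands. The module is installed in compiled form; this text tells all that it offers.
- The arm moves only by the tool arm_command, never from a script. Its argument "steps" is a list of rows, each a list of 5 numbers: the opening, from 0 (shut) to 1 (fully open), then the shift along the tool's x, y, z in mm, then the turn about the tool's z in degrees. In form: [[gripper, dx, dy, dz, turn], ...]. A call has 1 to 20 rows; each row is the pose to reach, as a shift and turn from the pose commanded when the call began, along the tool's axes at that moment; what a row does not reach only later rows make up. A row lasts 1/8 s, in which the tool goes at most 62.5 mm and 10.7 degrees, less where a joint would pass 70% of its speed; a pose out of reach is approached as far as the arm can. A call with a gripper value outside its range is refused whole. The fingers move at their own pace and stop on an object; "force" is the grip in N (left out, the last holds). Time passes only in rows, so rows that repeat a pose let the fingers close. It gives the time, the measured TCP pose, the force, the opening and the grip force at its end, in the units of the state.
- monitor.read_state(): the state, without advancing time (a new reading comes with each control period).
- imaging.camera(name): name is "scene" or "top" or "wrist"; returns a dict with "img" (420x560x3 uint8, red, green, blue), "mtx" (3x3 intrinsics, pixels), "view" (4x4, takes a point from world to camera coordinates). Camera axes: x right, y down, z forward; pixel columns grow to the right and rows downward; lengths in mm; the calibration is good to about 2 mm. A picture is of the moment at which its call begins. There is no depth.
- job.sign_off(): hands the job in; it is judged then, once.
Trained networks look in a picture, given as the dict that the camera call returned (one of the last four; its "shot" number tells which), for a name from the list of things; names that differ only in an ending like _2 or _b are one class to them, and where a whole thing is asked for, a point or a joint stands for the part that bears it (a point fixed in the world has none). Each returns a list of dicts, best first, with "p" (0 to 1); they miss things now and then, are a little off and sometimes report something else, mostly with a low value. They report only what shows in the picture. A call takes as long as a camera call. They do not tell look-alikes from the thing itself.
- find_in(picture, target): "rect" ([centre column, centre row, width, height] in pixels, round what is visible of it).
- trace(picture, target): "region" (420x560 bool, what is visible of it) and "rect" ([centre column, centre row, width, height] in pixels, round what is visible of it).
The state is a dict: "clock": time; "joints": joint angles; "qd": joint speeds; "effort": joint torques, N m; "eef_pos": TCP position; "eef_rot": TCP orientation; "wrist_force": force on the tool from outside, world axes, zero at the start; "moment": the same for the moment, N m; "finger_gap": finger opening in mm; "finger_force": force on a finger pad.
Only numpy, scipy, OpenCV 4.12 (cv2) and the standard library are available. Lean on these libraries where they do the work, as an engineer would, in place of code of your own. Each camera call takes 0.05 s, during which the arm holds its last target. There are 200 camera calls.

### The job

Fit the loose brass hose elbow into the port on top of the clamped water-filter head: feel for where its pins drop into the notches, with the barb standing about a quarter turn anticlockwise (seen from above) of the red pointer, then screw it clockwise until it pulls tight and stop with the barb in line over the red pointer, without turning past it. Never force it, leave the dish, the tin and the tealight where they are, and let go of the elbow at the end.

Things in the scene. Friction and masses are not known exactly. Their poses are not given: they have to be found in the camera images.
- filter_head: White plastic filter head in a small blue vice on a dark base plate 110 x 130 mm, all fixed. Origin: centre of the plate's underside, straight below the port; z up. Its collar (56 mm wide) is the highest part, 90 mm. Clamp screw out to y = -96 mm. A red pointer marks the -x side. The contact forces between elbow and head (pins and seal added up) must stay under 40 N.
- port (a point): Centre of the port, level with the collar's top, 90 mm above the head's origin; axes as the head's. In it a ring: bore 29 mm with two opposite notches 9 mm wide for the elbow's pins, about along the head's x axis but up to 0.6 rad clockwise or 0.3 rad anticlockwise of it (from above): unmeasured, feel for it. Until they drop in, the pins ride on the ring's flat top, level with the collar.
- seal (a point): Centre of the port's floor, a rubber seal on a spring (3 N per mm), 70.5 mm above the head's origin: the elbow's underside rests here once dropped in. Turned clockwise it runs free for about 0.5 rad, then the ring draws it down 3.4 mm per rad and resistance rises; friction holds it when let go. Hard stops: 2.2 rad clockwise of the notch (beyond the pointer) and just anticlockwise of it.
- pointer (a point): Tip of the red pointer, 40 mm from the port's axis on the head's -x side. With the barb over it the elbow has turned 0.97 to 1.87 rad from the notches, and its underside is 65 to 69 mm above the head's origin.
- elbow: Loose brass elbow, about 0.16 kg, standing on its plug. Origin: centre of the plug's underside; z up; barb along +x. Plug 26 mm thick; a 7 mm round pin each side along y, tips 38 mm apart, centres 9 mm up. Above it a 26 x 26 mm square body, 30 to 68 mm high (cap to 70): grip its +y and -y faces about 51 mm up. Barb 17 mm thick, axis 54 mm up.
- barb_tip (a point): End of the barb, 60 mm along the elbow's x from the plug's axis, 54 mm above the underside.
- salt_dish: White dish, 72 mm wide, 35 mm high; origin under its centre. Leave it.
- food_tin: Food tin, 75 mm wide, 58 mm high; origin under its centre. Leave it.
- tealight: Tealight in a metal cup, 38 mm wide, 15 mm high; origin under its centre. Leave it.
Things that resemble listed ones, but are neither listed nor needed, are in the scene too. Leave any purple look-alike of the elbow alone.

How it is judged (in metres and radians):
On the way, in this order (a step that is already met when the one before it is completed fails the run):
1. the elbow's pins have dropped through the notches into the port (underside at least 15.5 mm below the collar's top, within 3 mm of the port's axis), the barb still well short of the pointer (z of elbow in the frame of filter_head below 0.0745 m and horizontal distance between elbow and port below 0.003 m and y of barb_tip in the frame of filter_head below -0.035 m), for 0.1 s.
2. the elbow is drawn down on the seal by at least 0.8 mm (underside below z = 69.7 mm of the head) and its barb is turned to within 9 mm sideways of the pointer line (z of elbow in the frame of filter_head below 0.0697 m and horizontal distance between elbow and port below 0.003 m and x of barb_tip in the frame of filter_head below -0.04 m and y of barb_tip in the frame of filter_head between -0.009 and 0.009 m), for 0.1 s.
At the end, for the whole second after the job is handed in: The elbow sits screwed into the port, upright within 0.1 rad and at rest: its underside less than 69.7 mm above the head's origin (drawn down on the seal), within 3 mm of the port's axis, the tip of its barb over the red pointer's line within 9 mm either way (about 8.5 degrees) (all of step 2 and angle between elbow's own z axis and vertical below 0.1 rad and linear speed of elbow below 0.02 m/s); the robot touches nothing.
It fails at once if the elbow is forced: contact force between elbow and filter head over 40 N (contact force between elbow and filter_head above 40 N).
It fails at once if the screwed-in elbow is turned past the pointer (barb tip more than 14 mm beyond its line) (z of elbow in the frame of filter_head below 0.0735 m and horizontal distance between elbow and port below 0.005 m and x of barb_tip in the frame of filter_head below -0.03 m and y of barb_tip in the frame of filter_head above 0.014 m).
It fails at once if the dish is moved more than 20 mm (distance of salt_dish from where it was at the start of the episode above 0.02 m).
It fails at once if the tin is moved more than 20 mm (distance of food_tin from where it was at the start of the episode above 0.02 m).
It fails at once if the tealight is moved more than 20 mm (distance of tealight from where it was at the start of the episode above 0.02 m).
It also fails if it takes over 72 s, if anything falls off the work surface, if the arm or the gripper's body presses on something with over 40 N, if the wrist force passes 120 N, or if a joint passes its speed limit or range.

## Working session

There is one attempt and no reset: what is moved stays moved. The work goes in short steps, Python scripts to look and compute and a tool call to move; the robot and the scene stay as the last step left them, time stands still between calls to the robot, and variables do not carry over. Pictures are saved under pics/ and viewed, at most 10 in all, crops included, and the job is handed in when it is done.

Besides the shell and the picture viewer there is one more tool, called after ">>>" by a JSON object that holds its "fn" and its "kwargs". arm_command: Moves the arm, as the interface text tells. Its arguments: {"type":"object","properties":{"steps":{"type":"array","items":{"type":"array","items":{"type":"number"}}},"force":{"type":"number"}},"required":["steps"]}

```bash
mkdir -p pics; cat > h.py <<'E'
import numpy as np, cv2
from cell import monitor, imaging, job, find_in, trace
def pix(c,p):
    q=c["view"]@np.append(np.asarray(p,float),1); u=c["mtx"]@q[:3]; return u[:2]/u[2]
def ray(c,uv):
    R=c["view"][:3,:3];t=c["view"][:3,3];o=-R.T@t
    d=R.T@np.linalg.inv(c["mtx"])@np.array([uv[0],uv[1],1.]);return o,d/np.linalg.norm(d)
def atz(c,uv,z):
    o,d=ray(c,uv);return o+d*(z-o[2])/d[2]
def save(c,n,img=None):
    cv2.imwrite(f"pics/{n}.png",cv2.cvtColor(c["img"] if img is None else img,cv2.COLOR_RGB2BGR))
E
python3 - <<'E'
from h import *
np.set_printoptions(precision=1,suppress=True)
a=imaging.camera("scene");b=imaging.camera("top")
save(a,"a");save(b,"b")
for n,c in (("scene",a),("top",b)):
    for t in ["elbow","filter_head","salt_dish","food_tin","tealight","pointer","barb_tip"]:
        try: print(n,t,[(round(d["p"],2),np.round(d["rect"])) for d in find_in(c,t)[:4]])
        except Exception as e: print(t,e)
print(ray(a,(280,210)),ray(b,(280,210)),b["mtx"]); s=monitor.read_state();print(s)
E
```

```text
scene elbow [(0.63, array([259., 274.,  21.,  50.])), (0.63, array([326., 269.,  19.,  51.]))]
scene filter_head [(0.97, array([404., 179.,  84.,  63.]))]
scene salt_dish [(0.56, array([292., 218.,  40.,  32.]))]
scene food_tin [(0.77, array([220., 217.,  40.,  47.]))]
scene tealight [(0.67, array([286., 175.,  21.,  18.]))]
scene pointer [(0.79, array([402., 182.,  84.,  65.]))]
scene barb_tip [(0.95, array([258., 269.,  24.,  54.])), (0.73, array([326., 269.,  21.,  49.]))]
top elbow [(0.69, array([216., 244.,  12.,  30.])), (0.55, array([256., 275.,  26.,  30.]))]
top filter_head [(0.59, array([384., 253.,  56.,  63.]))]
top salt_dish [(0.56, array([278., 221.,  28.,  28.]))]
top food_tin [(0.61, array([237., 180.,  30.,  35.]))]
top tealight [(0.43, array([317., 169.,  11.,  16.]))]
top pointer [(0.9, array([385., 248.,  57.,  61.]))]
top barb_tip [(0.59, array([216., 245.,  19.,  28.])), (0.55, array([257., 275.,  30.,  25.]))]
(array([162.6, 531.3, 603. ]), array([ 0.5, -0.6, -0.6])) (array([ 369.4,   51.7, 1138.2]), array([ 0.2, -0. , -1. ])) [[457.2   0.  276.1]
 [  0.  457.2 215.5]
 [  0.    0.    1. ]]
{'clock': 0.8, 'joints': array([-1.4,  0.3,  1.5, -0. ,  1.3, -0.1]), 'qd': array([-0., -0., -0.,  0.,  0.,  0.]), 'effort': array([  0. , -53.2, -35.3,   0.1,   0. ,   0. ]), 'eef_pos': array([ 140.8, -531.7,  200.8]), 'eef_rot': array([3.1, 0. , 0.3]), 'wrist_force': array([-0.2, -0.2,  0. ]), 'moment': array([0.1, 0. , 0. ]), 'finger_force': 0.0, 'finger_gap': 94.45436908002408}
```

```bash
python3 -c "
import cv2,numpy as np
a=cv2.imread('pics/a.png');b=cv2.imread('pics/b.png')
cv2.imwrite('pics/ab.png',cv2.resize(np.vstack([a,b]),(400,600)))" ; ls pics
```

```text
a.png
ab.png
b.png
```

View pics/a.png

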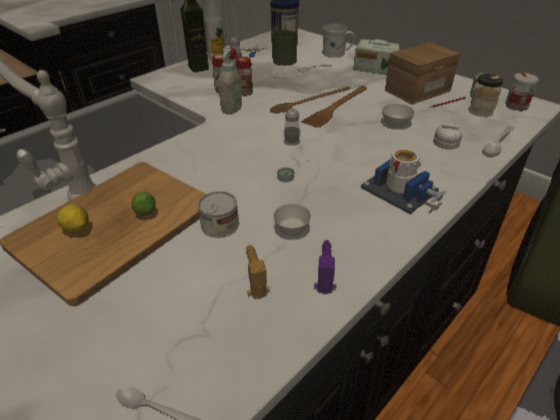

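View pics/b.png

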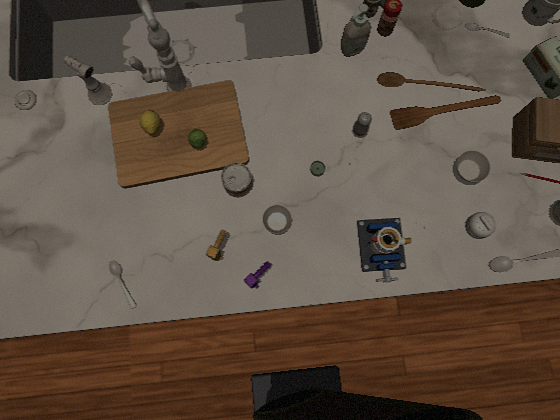

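The scene picture shows a brass elbow at (258,272) and a purple look-alike at (326,269). In the top picture they are at (216,245) and (257,275), and the head is at (382,245). I choose the brass one, and will fit poses to the masks.

```bash
cat >> h.py <<'E'
from scipy.optimize import minimize
def box(x0,x1,y0,y1,z0,z1): return np.array([[x,y,z] for x in(x0,x1) for y in(y0,y1) for z in(z0,z1)],float)
def cyl(r,a,b,ax):
    t=np.linspace(0,2*np.pi,24,endpoint=False);o=[k for k in range(3) if k!=ax]
    out=[]
    for h in(a,b):
        p=np.zeros((24,3));p[:,o[0]]=r*np.cos(t);p[:,o[1]]=r*np.sin(t);p[:,ax]=h;out.append(p)
    return np.vstack(out)
ELB=[cyl(13,0,30,2),box(-13,13,-13,13,30,68),cyl(11,68,70,2),cyl(3.5,-19,19,1)+[0,0,9],cyl(8.5,0,60,0)+[0,0,54]]
def put(P,x,y,yaw,z=0):
    c,s=np.cos(yaw),np.sin(yaw);return P@np.array([[c,s,0],[-s,c,0],[0,0,1]])+[x,y,z]
def sil(c,parts,x,y,yaw,z=0,S=4):
    m=np.zeros((420*S,560*S),np.uint8)
    for P in parts:
        q=np.array([pix(c,p) for p in put(P,x,y,yaw,z)])
        cv2.fillConvexPoly(m,cv2.convexHull(((q+.5)*S-.5).astype(np.float32)).astype(np.int32),1)
    return cv2.resize(m.astype(np.float32),(560,420),interpolation=cv2.INTER_AREA)
def fit(views,parts,x0,z=0,sc=(8,8,.3)):
    # views: list of (cam,mask)
    def f(v):
        e=0
        for c,m in views:
            s=sil(c,parts,*v,z);e+=1-np.minimum(s,m).sum()/max(np.maximum(s,m).sum(),1)
        return e
    sim=[np.array(x0,float)]+[np.array(x0,float)+np.eye(3)[i]*sc[i] for i in range(3)]
    r=minimize(f,x0,method="Nelder-Mead",options=dict(initial_simplex=sim,maxfev=120,xatol=.02,fatol=1e-4));return r.x,r.fun
E
python3 - <<'E'
from h import *
np.set_printoptions(precision=2,suppress=True)
a=imaging.camera("scene");b=imaging.camera("top")
bm=[d for d in trace(b,"elbow")];am=[d for d in trace(a,"elbow")]
sel=lambda L,u,v:[d for d in L if np.hypot(d["rect"][0]-u,d["rect"][1]-v)<15][0]["region"].astype(np.float32)
ma=sel(am,258,272);mb=sel(bm,216,245)
p=atz(b,(214,250),45);print("guess",p)
for y0 in(-.6,-1.0,-.2):
    print(fit([(a,ma),(b,mb)],ELB,[p[0],p[1],y0]),fit([(b,mb)],ELB,[p[0],p[1],y0]))
for t,u in(("salt_dish",(277,220)),("food_tin",(237,180)),("tealight",(317,169)),("purple",(254,278))): print(t,atz(b,u,30)[:2])
# head plate
hd=trace(b,"filter_head")[0];print(hd["rect"],atz(b,hd["rect"][:2],8))
A=cv2.resize(a["img"][230:310,225:365],(700,400),interpolation=cv2.INTER_CUBIC)[:, :350]
B=cv2.resize(b["img"][205:305,345:425],(480,600),interpolation=cv2.INTER_CUBIC)
A=cv2.copyMakeBorder(A,0,200,0,-0,cv2.BORDER_CONSTANT)
save(a,"crop",np.clip(np.hstack([A[:, :300],B])*1.5,0,255).astype(np.uint8))
E
```

```text
guess [551.26 184.24  45.  ]
(array([547.15, 188.05,  -0.61]), np.float64(0.5002185106277466)) (array([546.21, 186.44,  -0.59]), np.float64(0.3179972767829895))
(array([547.15, 187.88,  -0.61]), np.float64(0.4984701871871948)) (array([545.61, 184.68,  -0.56]), np.float64(0.3220469355583191))
(array([548.08, 186.5 ,  -0.61]), np.float64(0.5073586106300354)) (array([546.66, 183.67,  -0.54]), np.float64(0.3247895836830139))
salt_dish [611.93  24.83]
food_tin [725.94 114.43]
tealight [733.24 -90.74]
purple [475.48  95.35]
[383.5, 251.6, 52.6, 63.2] [ 508.19 -230.8     8.  ]
```

View pics/crop.png

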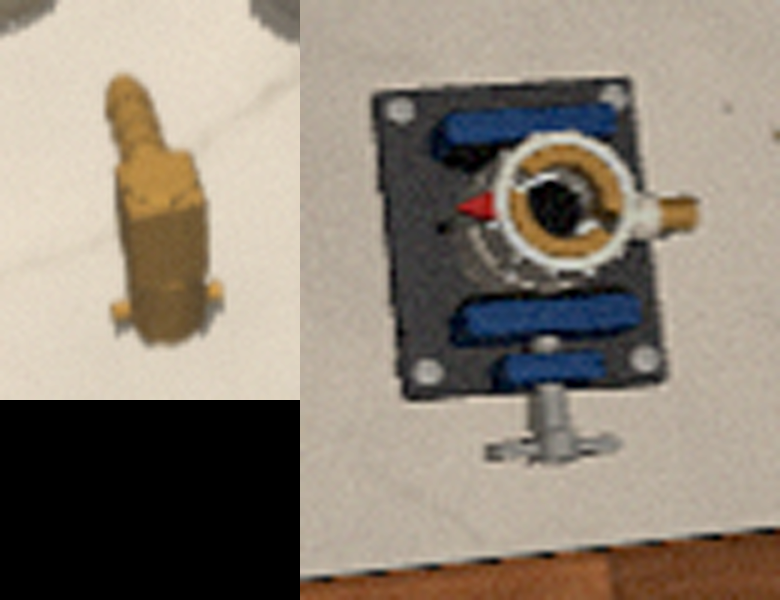

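The left crop shows the brass elbow with its pins, so the choice is confirmed. The right crop shows the collar centre at top-view pixel ≈(389,238), the red pointer tip at ≈(371,240) on the left, and the notches turned a bit clockwise.

```bash
python3 - <<'E'
from h import *
np.set_printoptions(precision=2,suppress=True)
b=imaging.camera("top")
cr=np.array([(375,93),(632,78),(663,380),(405,400)],float)
W=np.array([atz(b,((u-300)/6+345,v/6+205),8)[:2] for u,v in cr]);print(W,W.mean(0))
e=(W[1]-W[0]+W[2]-W[3]);f=(W[0]-W[3]+W[1]-W[2]);print("yaw x",np.arctan2(e[1],e[0]),"y",np.arctan2(f[1],f[0])-np.pi/2,np.linalg.norm(e)/2,np.linalg.norm(f)/2)
print("collar",atz(b,(389.2,238.3),90),"tip",atz(b,(371.2,239.7),88))
w=imaging.camera("wrist");s=monitor.read_state();print(s["eef_pos"],s["eef_rot"],"campos",-w["view"][:3,:3].T@w["view"][:3,3],w["view"][:3,:3],w["mtx"])
E
```

```text
[[ 593.63 -178.06]
 [ 588.42 -286.85]
 [ 461.19 -278.18]
 [ 464.42 -171.37]] [ 526.91 -228.61]
yaw x -1.609922346157106 y -1.6306091743110804 107.88292092988095 128.4540932400824
collar [ 527.52 -228.44   90.  ] tip [ 529.04 -186.79   88.  ]
[ 140.74 -531.69  200.75] [-3.14 -0.    0.26] campos [ 217.74 -510.06  384.7 ] [[ 0.25 -0.97  0.  ]
 [-0.93 -0.24  0.27]
 [-0.27 -0.07 -0.96]] [[331.78   0.   280.78]
 [  0.   331.78 208.48]
 [  0.     0.     1.  ]]
```

>>> {"fn": "arm_command", "kwargs": {"steps": [[1,56,-24,0,0],[1,113,-48,0,0],[1,169,-73,0,0],[1,226,-97,0,0],[1,282,-121,0,0],[1,338,-146,0,0],[1,395,-170,0,0],[1,451,-194,0,0],[1,451,-194,0,0],[1,451,-194,0,0],[1,451,-194,0,0]]}}

```text
clock: 2.52
eef_pos: [526.3, -229.7, 200.9]
eef_rot: [3.141, 0.0, 0.257]
wrist_force: [-0.5, -0.4, -0.1]
finger_gap: 94.2
finger_force: 0.0
```

```bash
python3 - <<'E'
from h import *
np.set_printoptions(precision=3,suppress=True)
w=imaging.camera("wrist");s=monitor.read_state();print(s["clock"],s["eef_pos"],s["eef_rot"],s["joints"])
u=pix(w,[527,-228.5,90]);print(u)
x,y=int(u[0])-70,int(u[1])-52
x=max(0,min(x,420));y=max(0,min(y,315))
print(x,y)
save(w,"w1",np.clip(cv2.resize(w["img"][y:y+105,x:x+140],(800,600),interpolation=cv2.INTER_CUBIC)*1.4,0,255).astype(np.uint8));save(w,"w1full")
E
```

```text
2.575 [ 526.371 -229.687  200.977] [ 3.141 -0.     0.257] [-0.475  0.354  1.449 -0.     1.338  0.838]
[280.675 203.049]
210 151
```

View pics/w1.png

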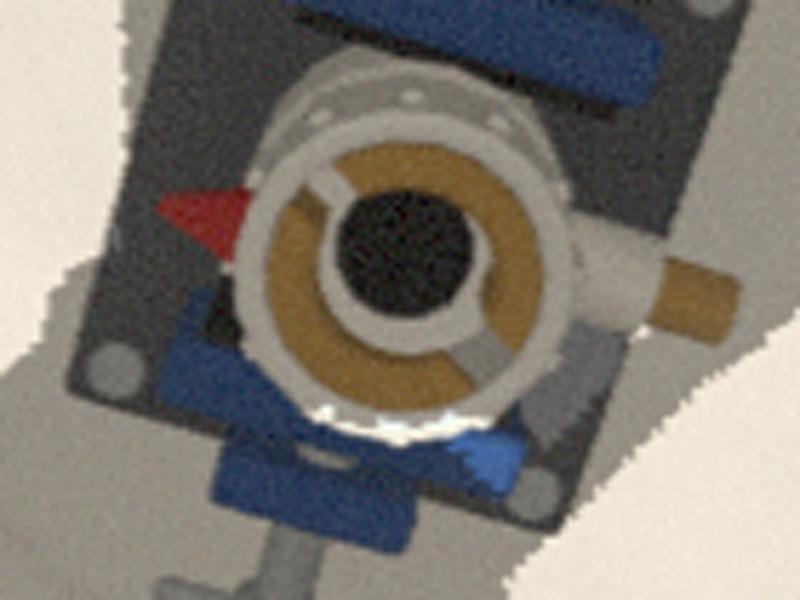

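The crop shows the brass ring centre at crop (405,276). The notches are at about (314,183) and (496,369), the collar is 237–573 wide, and the red tip is at (157,207).

```bash
python3 - <<'E'
from h import *
np.set_printoptions(precision=3,suppress=True)
w=imaging.camera("wrist");s=monitor.read_state()
g=lambda u,v,z:atz(w,(210+(u+.5)/5.714-.5,151+(v+.5)/5.714-.5),z)[:2]
c=g(405,276,90);n1=g(314,183,90);n2=g(496,369,90);t=g(157,207,85)
print("port",c,"tcp",s["eef_pos"],"diam",np.linalg.norm(g(237,276,90)-g(573,276,90)))
d=n1-n2;print("notch dir",np.arctan2(d[1],d[0]))
print("pointer dir (ring center to tip)",np.arctan2(*(t-c)[::-1]),np.linalg.norm(t-c))
# plate edges
L=g(72,388,8);R=g(557,528,8);print("x edge",np.arctan2(*(R-L)[::-1]),np.linalg.norm(R-L))
E
```

```text
port [ 530.813 -227.336] tcp [ 526.448 -229.626  201.   ] diam 53.9158288035531
notch dir 1.0141763894652305
pointer dir (ring center to tip) 1.5759252059839413 41.32937302729947
x edge -1.6140744954170965 106.53495774335133
```

>>> {"fn": "arm_command", "kwargs": {"steps": [[1,16,-50,0,5],[1,31,-100,0,10],[1,47,-149,0,15],[1,63,-199,0,20],[1,79,-249,0,25],[1,94,-298,0,30],[1,110,-348,0,35],[1,126,-398,0,40],[1,126,-398,0,40],[1,126,-398,0,40],[1,126,-398,0,40]]}}

```text
clock: 4.0
eef_pos: [547.2, 186.9, 200.9]
eef_rot: [-3.142, -0.0, -0.441]
wrist_force: [-0.4, -0.3, 0.7]
finger_gap: 94.2
finger_force: 0.0
```

```bash
python3 - <<'E'
from h import *
np.set_printoptions(precision=3,suppress=True)
w=imaging.camera("wrist");s=monitor.read_state();print(s["clock"],s["eef_pos"],s["eef_rot"],s["joints"])
L=trace(w,"elbow")
for d in L:
    print(d["p"],np.round(d["rect"]))
d=min(L,key=lambda d:np.hypot(d["rect"][0]-280,d["rect"][1]-210))
r,f=fit([(w,d["region"].astype(np.float32))],ELB,[547,187,-.6]);print(r,f)
im=w["img"].copy();m=(sil(w,ELB,*r)>.5).astype(np.uint8)
cs,_=cv2.findContours(m,cv2.RETR_EXTERNAL,cv2.CHAIN_APPROX_NONE);cv2.drawContours(im,cs,-1,(0,255,0),1)
u=pix(w,[r[0],r[1],40]).astype(int);x=max(0,min(u[0]-70,420));y=max(0,min(u[1]-52,315));print(x,y)
save(w,"w2",cv2.resize(im[y:y+105,x:x+140],(800,600),interpolation=cv2.INTER_NEAREST))
E
```

```text
4.05 [547.231 186.991 200.923] [-3.142 -0.    -0.441] [ 0.266  0.363  1.437 -0.     1.341  2.277]
0.85 [389. 210.  65.  70.]
0.81 [281. 172.  34.  71.]
[546.42  187.422  -0.542] 0.10020202398300171
211 140
```

View pics/w2.png

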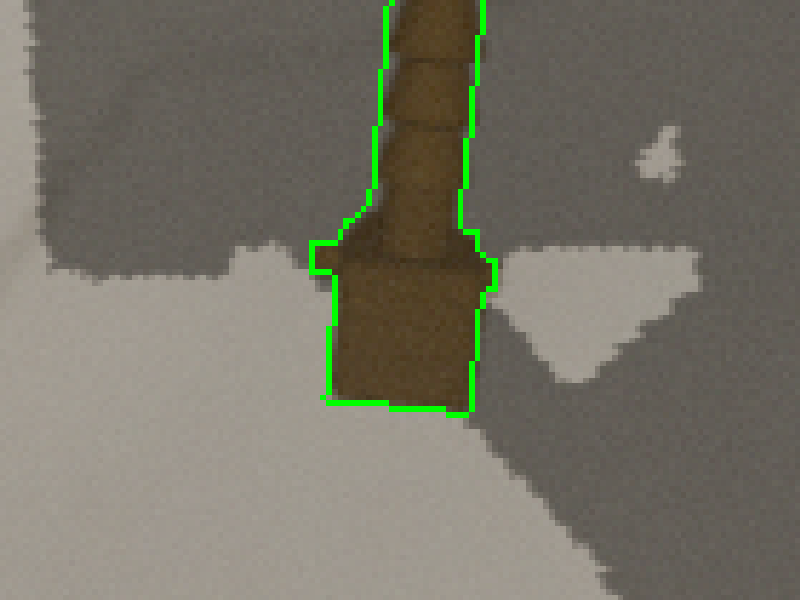

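The fit outline matches the elbow: body at crop (400,330), barb pointing up, centre ≈(546,187), yaw ≈ −0.53. I will descend and grip.

>>> {"fn": "arm_command", "kwargs": {"steps": [[1,-1,0,35,5],[1,-1,0,75,5],[1,-1,0,115,5],[1,-1,0,140,5],[1,-1,0,150,5],[1,-1,0,150,5],[0.15,-1,0,150,5],[0.15,-1,0,150,5],[0.15,-1,0,150,5],[0.15,-1,0,150,5],[0.15,-1,0,150,5],[0.15,-1,0,150,5],[0.15,-1,0,150,5],[0.15,-1,0,150,5]], "force": 30}}

```text
clock: 5.85
eef_pos: [546.1, 188.7, 50.7]
eef_rot: [-3.142, 0.0, -0.527]
wrist_force: [-0.6, 1.0, 0.3]
finger_gap: 25.8
finger_force: 29.8
```

>>> {"fn": "arm_command", "kwargs": {"steps": [[0.15,0,0,-20,0],[0.15,0,0,-60,0],[0.15,0,0,-100,-8],[0.15,0,0,-120,-17],[0.15,0,0,-120,-26],[0.15,0,0,-120,-35],[0.15,0,0,-120,-44],[0.15,0,0,-120,-53],[0.15,0,0,-120,-62],[0.15,0,0,-120,-71],[0.15,0,0,-120,-80],[0.15,0,0,-120,-89],[0.15,0,0,-120,-90],[0.15,0,0,-120,-90]]}}

```text
clock: 7.6
eef_pos: [546.1, 188.7, 170.6]
eef_rot: [-3.141, 0.0, 1.041]
wrist_force: [-0.1, -0.6, -1.1]
finger_gap: 25.5
finger_force: 29.8
```

>>> {"fn": "arm_command", "kwargs": {"steps": [[0.15,-40,21,0,-9],[0.15,-80,43,0,-18],[0.15,-120,64,0,-28],[0.15,-160,85,0,-38],[0.15,-200,107,0,-48],[0.15,-240,128,0,-58],[0.15,-280,149,0,-68],[0.15,-320,170,0,-78],[0.15,-350,186,0,-88.5],[0.15,-368,196,0,-88.5],[0.15,-368,196,0,-88.5],[0.15,-368,196,0,-88.5],[0.15,-368,196,0,-88.5]]}}

```text
clock: 9.22
eef_pos: [530.8, -227.0, 170.8]
eef_rot: [3.141, 0.0, 2.588]
wrist_force: [0.3, 0.4, -1.7]
finger_gap: 26.0
finger_force: 29.8
```

```bash
python3 - <<'E'
from h import *
np.set_printoptions(precision=3,suppress=True)
s=monitor.read_state();print(s)
w=imaging.camera("wrist");a=imaging.camera("scene");b=imaging.camera("top")
p=s["eef_pos"]
for n,c in(("w",w),("a",a),("b",b)):
    L=trace(c,"elbow")
    if not L: print(n,"none");continue
    u=pix(c,p)
    d=min(L,key=lambda d:np.hypot(d["rect"][0]-u[0],d["rect"][1]-u[1]));print(n,u,d["rect"],d["p"])
    if n=="w":print(fit([(c,d["region"].astype(np.float32))],ELB,[p[0],p[1],2.585],z=p[2]-51,sc=(3,3,.1)))
u=pix(a,[529,-228,100]);x,y=int(u[0])-45,int(u[1])-60
A=cv2.resize(a["img"][y:y+120,x:x+80],(400,600),interpolation=cv2.INTER_CUBIC)
W=cv2.resize(w["img"][100:310,200:340],(400,600),interpolation=cv2.INTER_CUBIC)
print(x,y)
save(a,"m3",np.clip(np.hstack([A,W])*1.6,0,255).astype(np.uint8))
E
```

```text
{'clock': 9.225, 'joints': array([-0.468,  0.385,  1.478,  0.   ,  1.278, -1.485]), 'qd': array([-0.003, -0.001, -0.002, -0.   , -0.   , -0.01 ]), 'effort': array([ -0.255, -58.222, -35.346,  -0.01 ,   0.08 ,   0.067]), 'eef_pos': array([ 530.848, -226.976,  170.849]), 'eef_rot': array([3.141, 0.   , 2.588]), 'wrist_force': array([ 0.305,  0.442, -1.704]), 'moment': array([ 0.038, -0.12 , -0.021]), 'finger_force': 29.84595537185669, 'finger_gap': 26.005090015585935}
w [280.134 253.802] [282.6, 215.8, 52.5, 135.1] 0.94
(array([ 529.738, -225.96 ,    2.573]), np.float64(0.11646193265914917))
a [411.985 120.588] [416.0, 128.6, 31.4, 33.8] 0.6
b [397.274 230.25 ] [388.1, 241.9, 6.9, 24.1] 0.61
362 91
```

View pics/m3.png

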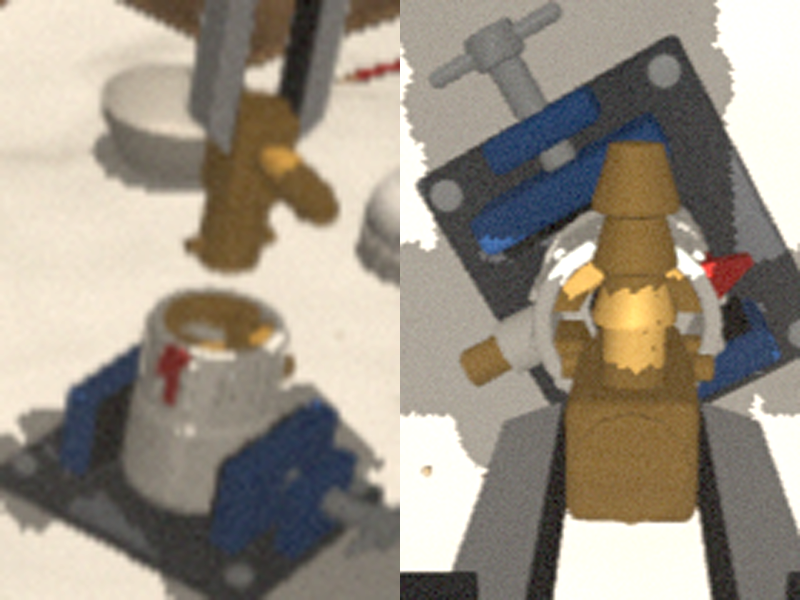

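The left view shows the elbow upright above the port. The right view shows the notches under the pins, with the red pointer to the right. I will go lower for a close relative check.

>>> {"fn": "arm_command", "kwargs": {"steps": [[0.15,0,0,12,0],[0.15,0,0,24,0],[0.15,0,0,24,0],[0.15,0,0,24,0]]}}

```text
clock: 10.02
eef_pos: [530.7, -228.0, 146.8]
eef_rot: [3.142, 0.0, 2.589]
wrist_force: [0.2, 0.4, -2.0]
finger_gap: 25.6
finger_force: 29.8
```

```bash
python3 - <<'E'
from h import *
np.set_printoptions(precision=3,suppress=True)
s=monitor.read_state();print(s["clock"],s["eef_pos"],s["eef_rot"],s["wrist_force"],s["moment"])
w=imaging.camera("wrist");a=imaging.camera("scene")
x,y=362,100
A=cv2.resize(a["img"][y:y+90,x:x+60],(400,600),interpolation=cv2.INTER_CUBIC)
W=cv2.resize(w["img"][150:270,240:320],(400,600),interpolation=cv2.INTER_CUBIC)
save(a,"m4",np.clip(np.hstack([A,W])*1.6,0,255).astype(np.uint8))
p=s["eef_pos"]
for q in ([530.8,-227.3,90],[527.2,-228.5,90]): print("w",pix(w,q),"a",pix(a,q))
print("tcp",pix(w,p),"axis low",pix(w,[p[0],p[1],p[2]-51]),"a axis low",pix(a,[p[0],p[1],p[2]-51]))
E
```

```text
10.025 [ 530.677 -228.007  146.78 ] [3.142 0.    2.589] [ 0.213  0.387 -2.019] [ 0.031 -0.129 -0.007]
w [281.201 223.223] a [405.439 155.607]
w [277.379 220.2  ] a [407.272 156.015]
tcp [280.117 253.77 ] axis low [280.313 226.023] a axis low [406.126 153.111]
```

View pics/m4.png

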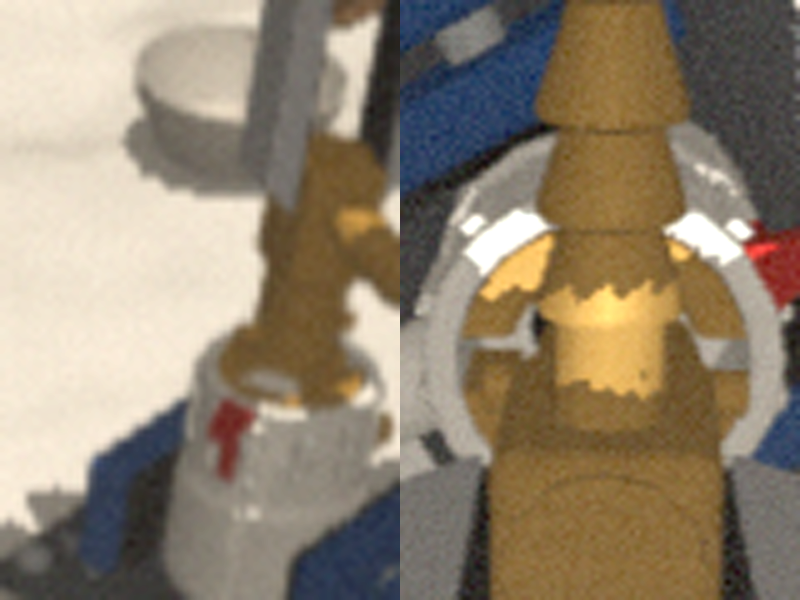

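```bash
python3 - <<'E'
from h import *
np.set_printoptions(precision=2,suppress=True)
w=imaging.camera("wrist");s=monitor.read_state();p=s["eef_pos"];print(p)
hsv=cv2.cvtColor(cv2.GaussianBlur(w["img"],(3,3),0),cv2.COLOR_RGB2HSV)
S=hsv[...,1].astype(np.float32)
c=np.array([530.8,-227.3]);yaw=s["eef_rot"][2]
for it in range(3):
    pts=[]
    for t in np.deg2rad(np.arange(0,360,3)):
        r=np.arange(18,27,.25)
        P=[pix(w,[c[0]+k*np.cos(yaw+t),c[1]+k*np.sin(yaw+t),90]) for k in r]
        P=np.array(P,np.float32);v=cv2.remap(S,P[:,:1],P[:,1:],cv2.INTER_LINEAR).ravel()
        if it==0: pass
        g=v[4:]-v[:-4];i=np.argmin(g)
        if g[i]<-60 and v[:i+1].min()>90 and v[i+4:].max()<70:
            pts.append((np.rad2deg(t),r[i+2],c[0]+r[i+2]*np.cos(yaw+t),c[1]+r[i+2]*np.sin(yaw+t)))
    q=np.array(pts);A=np.c_[2*q[:,2:],np.ones(len(q))]
    for _ in range(3):
        sol=np.linalg.lstsq(A,(q[:,2:]**2).sum(1),rcond=None)[0];R=np.sqrt(sol[2]+(sol[:2]**2).sum());e=np.abs(np.linalg.norm(q[:,2:]-sol[:2],axis=1)-R);k=e<max(2*np.median(e),.2);A,q=A[k],q[k]
    c=sol[:2];print(c,R,len(q),q[:,0].astype(int),e.max())
L=trace(w,"elbow");u=pix(w,p);d=min(L,key=lambda d:np.hypot(d["rect"][0]-u[0],d["rect"][1]-u[1]))
f=fit([(w,d["region"].astype(np.float32))],ELB,[p[0],p[1],2.585],z=p[2]-51,sc=(3,3,.1));print("elbow",f,d["rect"],d["p"])
dv=c-f[0][:2];x=np.array([np.cos(yaw),np.sin(yaw)]);y=np.array([np.sin(yaw),-np.cos(yaw)])
print("port-elbow in tool",dv@x,dv@y,"port-tcp",(c-p[:2])@x,(c-p[:2])@y)
E
```

```text
[ 530.76 -228.05  147.1 ]
[ 529.8  -227.45] 22.16562785610494 24 [ 27  29  33  36  39  42  45  48  51  54  57  59  66  72 108 294 300 309
 312 315 324 327 330 333] 0.17549324930104504
[ 529.71 -227.43] 22.06768327168565 29 [ 24  29  33  36  39  42  45  48  51  54  57  63  66  72  75 111 291 297
 300 303 306 309 312 315 321 324 327 330 333] 0.1814518933808813
[ 529.58 -227.36] 22.00861551003502 28 [ 24  27  29  33  36  39  42  45  48  51  54  57  59  63  66  72  75 111
 291 297 300 303 306 309 312 324 327 330] 0.1636602741326172
elbow (array([ 529.52, -226.5 ,    2.58]), np.float64(0.1063225269317627)) [282.8, 216.0, 54.1, 135.3] 0.78
port-elbow in tool -0.5058577586395248 -0.6983528071366634 port-tcp 1.3712418156347117 -0.02411458842094502
```

>>> {"fn": "arm_command", "kwargs": {"steps": [[0.15,0,-0.3,3,0],[0.15,0,-0.3,6,0],[0.15,0,-0.3,8,0],[0.15,0,-0.3,9,0],[0.15,0,-0.3,10,0]]}}

```text
clock: 10.85
eef_pos: [530.6, -228.3, 136.9]
eef_rot: [-3.141, 0.0, 2.589]
wrist_force: [0.0, -1.7, -0.4]
finger_gap: 25.7
finger_force: 29.8
```

>>> {"fn": "arm_command", "kwargs": {"steps": [[0.15,0,0,0.7,0],[0.15,0,0,1.4,0],[0.15,0,0,2,0],[0.15,0,0,2,0]]}}

```text
clock: 11.35
eef_pos: [530.5, -228.4, 134.7]
eef_rot: [-3.141, 0.0, 2.589]
wrist_force: [0.1, -4.1, -0.0]
finger_gap: 25.6
finger_force: 29.8
```

>>> {"fn": "arm_command", "kwargs": {"steps": [[0.15,-0.2,-0.3,0,0],[0.15,-0.4,-0.6,0,0],[0.15,-0.4,-0.6,0,0]]}}

```text
clock: 11.72
eef_pos: [530.5, -228.7, 134.6]
eef_rot: [3.141, -0.0, 2.589]
wrist_force: [1.1, -0.5, -1.5]
finger_gap: 25.9
finger_force: 29.8
```

Free again. On down, in small steps.

>>> {"fn": "arm_command", "kwargs": {"steps": [[0.15,0,0,0.7,0],[0.15,0,0,1.4,0],[0.15,0,0,2,0],[0.15,0,0,2,0]]}}

```text
clock: 12.22
eef_pos: [530.5, -228.9, 132.6]
eef_rot: [3.142, -0.0, 2.589]
wrist_force: [0.1, -0.2, -1.2]
finger_gap: 25.5
finger_force: 29.8
```

>>> {"fn": "arm_command", "kwargs": {"steps": [[0.15,0,0,0.8,0],[0.15,0,0,1.6,0],[0.15,0,0,2.4,0],[0.15,0,0,3.2,0],[0.15,0,0,4,0],[0.15,0,0,4,0]]}}

```text
clock: 12.98
eef_pos: [530.5, -228.9, 128.7]
eef_rot: [3.142, -0.0, 2.589]
wrist_force: [-0.2, -0.2, -2.0]
finger_gap: 25.4
finger_force: 29.8
```

Free drop. Down to the seal at TCP z ≈ 121.

>>> {"fn": "arm_command", "kwargs": {"steps": [[0.15,0,0,0.8,0],[0.15,0,0,1.6,0],[0.15,0,0,2.4,0],[0.15,0,0,3.2,0],[0.15,0,0,4,0],[0.15,0,0,4.8,0],[0.15,0,0,5.6,0],[0.15,0,0,5.6,0]]}}

```text
clock: 13.98
eef_pos: [530.5, -228.9, 123.1]
eef_rot: [-3.142, -0.0, 2.589]
wrist_force: [-1.0, 0.3, -1.9]
finger_gap: 25.7
finger_force: 29.8
```

>>> {"fn": "arm_command", "kwargs": {"steps": [[0.15,0,0,0.7,0],[0.15,0,0,1.4,0],[0.15,0,0,2,0],[0.15,0,0,2,0]]}}

```text
clock: 14.48
eef_pos: [530.5, -228.9, 121.2]
eef_rot: [-3.142, 0.0, 2.589]
wrist_force: [0.4, -0.2, -0.4]
finger_gap: 25.8
finger_force: 29.8
```

>>> {"fn": "arm_command", "kwargs": {"steps": [[0.15,0,0,0,4],[0.15,0,0,0,8],[0.15,0,0,0,12],[0.15,0,0,0,16],[0.15,0,0,0,20],[0.15,0,0,0,24],[0.15,0,0,0,24]]}}

```text
clock: 15.35
eef_pos: [530.3, -228.9, 121.0]
eef_rot: [-3.141, -0.0, 2.17]
wrist_force: [-0.7, 0.4, -4.0]
finger_gap: 25.8
finger_force: 29.8
```

>>> {"fn": "arm_command", "kwargs": {"steps": [[0.15,0,0,0.2,3],[0.15,0,0,0.4,6],[0.15,0,0,0.6,9],[0.15,0,0,0.8,12],[0.15,0,0,0.8,12]]}}

```text
clock: 15.98
eef_pos: [530.5, -228.9, 120.5]
eef_rot: [3.142, 0.0, 1.962]
wrist_force: [-0.7, 0.6, -0.0]
finger_gap: 25.7
finger_force: 29.8
```

```bash
python3 - <<'E'
from h import *
s=monitor.read_state();print(s["wrist_force"],s["moment"],s["eef_rot"],s["eef_pos"])
E
```

```text
[-0.6581217   0.63048214 -0.0129958 ] [ 0.01957572  0.17030523 -0.05251263] [3.14159241e+00 6.17525767e-05 1.96222890e+00] [ 530.49015165 -228.94621671  120.4641113 ]
```

Good, small forces. Another 14°.

>>> {"fn": "arm_command", "kwargs": {"steps": [[0.15,0,0,0.2,3],[0.15,0,0,0.4,6],[0.15,0,0,0.6,9],[0.15,0,0,0.8,12],[0.15,0,0,0.9,14],[0.15,0,0,0.9,14]]}}

```text
clock: 16.73
eef_pos: [530.5, -228.9, 119.5]
eef_rot: [3.142, -0.0, 1.717]
wrist_force: [-1.0, 1.2, 0.0]
finger_gap: 26.0
finger_force: 29.8
```

```bash
python3 - <<'E'
from h import *
np.set_printoptions(precision=3,suppress=True)
s=monitor.read_state();print(s["clock"],s["wrist_force"],s["moment"],s["eef_rot"],s["eef_pos"])
w=imaging.camera("wrist")
p=s["eef_pos"];L=trace(w,"elbow");u=pix(w,p);d=min(L,key=lambda d:np.hypot(d["rect"][0]-u[0],d["rect"][1]-u[1]))
print("elbow",fit([(w,d["region"].astype(np.float32))],ELB,[p[0],p[1],s["eef_rot"][2]],z=p[2]-51,sc=(2,2,.1)))
save(w,"w5",np.clip(cv2.resize(w["img"][60:270,140:420],(800,600),interpolation=cv2.INTER_CUBIC)*1.5,0,255).astype(np.uint8))
for t in (1.5,1.54,1.6): print(t,pix(w,[530.3+40*np.cos(t),-228.9+40*np.sin(t),85]))
E
```

```text
16.725 [-0.976  1.156  0.028] [0.154 0.265 0.075] [ 3.142 -0.     1.717] [ 530.508 -228.918  119.543]
elbow (array([ 529.769, -226.97 ,    1.695]), np.float64(0.11441773176193237))
1.5 [293.823 178.853]
1.54 [291.478 178.394]
1.6 [287.926 177.88 ]
```

View pics/w5.png

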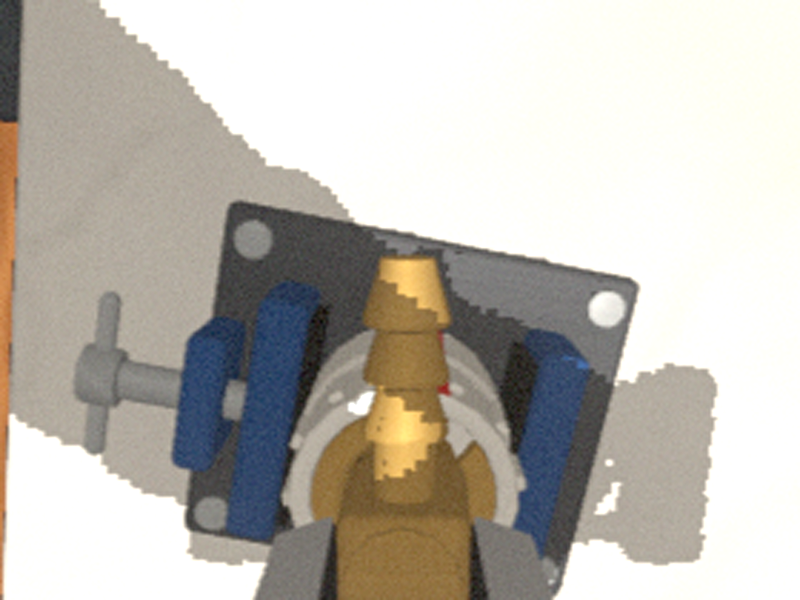

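The barb points up in the picture and the plate is tilted about 11° against it, so about 10° remains. The pointer shows just right of the barb at (443,365).

>>> {"fn": "arm_command", "kwargs": {"steps": [[0.15,0,0,0.2,3],[0.15,0,0,0.4,6],[0.15,0,0,0.5,8],[0.15,0,0,0.6,10],[0.15,0,0,0.6,10.5],[0.15,0,0,0.6,10.5]]}}

```text
clock: 17.58
eef_pos: [530.5, -229.0, 119.0]
eef_rot: [3.141, 0.0, 1.533]
wrist_force: [-1.4, -0.2, 3.7]
finger_gap: 25.8
finger_force: 29.8
```

```bash
python3 - <<'E'
from h import *
np.set_printoptions(precision=3,suppress=True)
s=monitor.read_state();print(s["clock"],s["wrist_force"],s["moment"],s["eef_rot"],s["eef_pos"])
w=imaging.camera("wrist")
p=s["eef_pos"];L=trace(w,"elbow");u=pix(w,p);d=min(L,key=lambda d:np.hypot(d["rect"][0]-u[0],d["rect"][1]-u[1]))
print("elbow",fit([(w,d["region"].astype(np.float32))],ELB,[p[0],p[1],s["eef_rot"][2]],z=p[2]-51,sc=(2,2,.1)))
# plate far corners
save(w,"w6",np.clip(cv2.resize(w["img"][90:240,180:380],(800,600),interpolation=cv2.INTER_CUBIC)*1.5,0,255).astype(np.uint8))
E
```

```text
17.575 [-1.366 -0.232  3.697] [0.1   0.215 0.009] [3.141 0.    1.533] [ 530.549 -228.991  118.958]
elbow (array([ 530.069, -227.044,    1.517]), np.float64(0.13708406686782837))
```

View pics/w6.png

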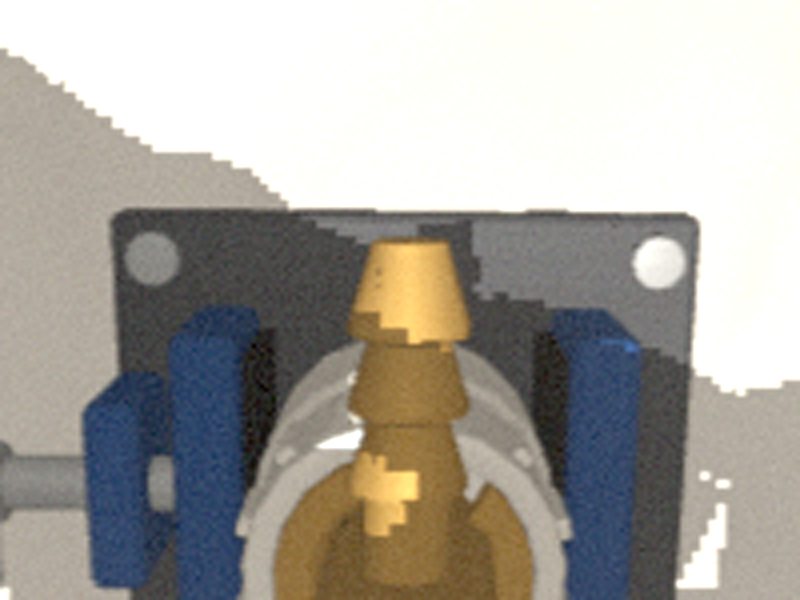

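The barb is centred and square over the plate, at column 410 between plate edges 112 and 697, and it hides the pointer. I will release and retreat.

>>> {"fn": "arm_command", "kwargs": {"steps": [[0.6,0,0,0,0],[0.6,0,0,0,0],[0.6,0,0,0,0],[0.6,0,0,0,0],[0.6,0,0,-20,0],[0.6,0,0,-60,0],[0.6,0,0,-80,0],[0.6,0,0,-80,0],[0.6,0,0,-80,0]]}}

```text
clock: 18.8
eef_pos: [530.1, -228.7, 197.6]
eef_rot: [-3.14, -0.001, 1.533]
wrist_force: [-0.2, 0.1, -0.9]
finger_gap: 56.3
finger_force: 0.0
```

```bash
python3 - <<'E'
from h import *
np.set_printoptions(precision=3,suppress=True)
s=monitor.read_state();print(s["clock"],s["wrist_force"],s["eef_rot"],s["eef_pos"],s["finger_gap"])
w=imaging.camera("wrist");a=imaging.camera("scene")
def m(c):
    L=trace(c,"elbow");u=pix(c,[530,-228,115]);d=min(L,key=lambda d:np.hypot(d["rect"][0]-u[0],d["rect"][1]-u[1]));print(d["rect"],d["p"]);return d["region"].astype(np.float32)
top=[P for i,P in enumerate(ELB) if i in(1,2,4)]
mw=m(w)
for z in(66.,68.3,70.5):print(z,fit([(w,mw)],top,[530.5,-228,1.53],z=z,sc=(2,2,.1)))
W=cv2.resize(w["img"][90:290,180:380],(400,600),interpolation=cv2.INTER_CUBIC)
A=cv2.resize(a["img"][100:220,360:440],(400,600),interpolation=cv2.INTER_CUBIC)
save(w,"w7",np.clip(np.hstack([A,W])*1.5,0,255).astype(np.uint8))
E
```

```text
18.8 [-0.203  0.108 -0.868] [-3.14  -0.001  1.533] [ 530.133 -228.741  197.603] 56.260793373282
[282.4, 187.2, 32.0, 92.8] 0.94
66.0 (array([ 530.786, -227.661,    1.518]), np.float64(0.12441897392272949))
68.3 (array([ 530.928, -227.3  ,    1.539]), np.float64(0.13914674520492554))
70.5 (array([ 530.856, -227.815,    1.545]), np.float64(0.15411728620529175))
```

View pics/w7.png

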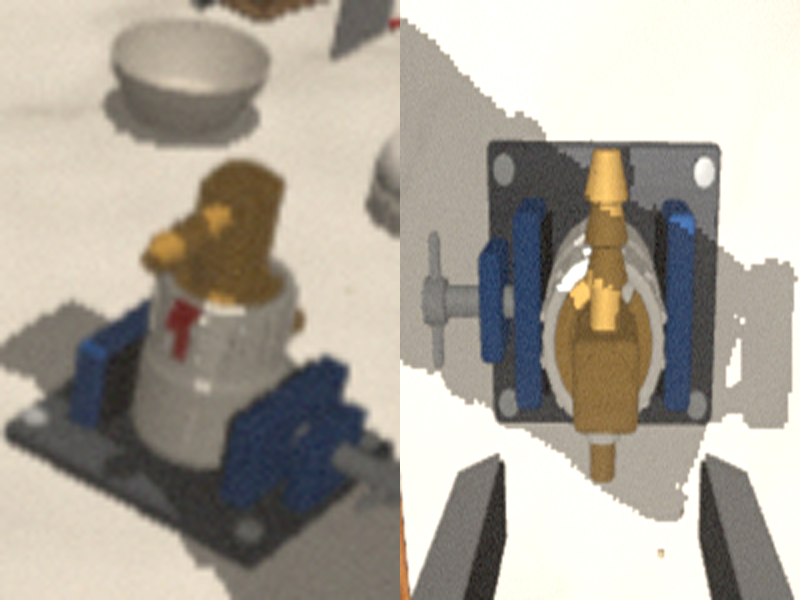

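The elbow sits low and upright with the barb in line over the pointer, and the gripper is clear. Handing in.

```bash
python3 -c "
from cell import job
print(job.sign_off())"
```

```text
the job is handed in; nothing more can be done
None
```

The elbow is screwed into the port with its barb over the red pointer (within about 0.02 rad by camera), its underside about 68 mm above the head's origin (estimated from the gripper's height before release), and released; the job is handed in, and no verdict was returned.

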